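# Slide the cup wheel home under the holder's lips

### The job

Take the wide cup wheel that has a steel spindle and load it into the grey slotted holder: slide it in from the open front, its rim under the two overhanging lips and its spindle up through the slot, until it is fully home against the end stop. Leave it lying flat and let go of it. Leave the narrow spindle wheel and the wide wheel without a spindle where they are.

Things in the scene. Friction and masses are not known exactly. Their poses are not given: they have to be found in the camera images.
- wheel: The wheel to load: gold-coloured disc, 90 mm diameter, 14 mm thick, with an upright round steel spindle, 28 mm diameter, its top 72 mm above the disc's underside. About 0.4 kg, loose, lying spindle up. Grip it by the upper 25 mm of the spindle. Origin: centre of the disc's underside; z along the spindle; round, so its yaw does not matter.
- nest: Fixed holder, origin on the table. Plate x -140..110, y -75..75, 10 thick (mm). Open front at -x, slide in along +x. Bare deck up to x -10; beyond it side walls (inner faces y +-55) carry steel lips reaching in to y +-30 (60 slot): underside 36, top 42 above table; keep fingers above. End stop: face x 100, top 36. Wide wheel is home with centre x 55, y 0, underside 10 above table.
- small_wheel: Leave alone: a narrow gold-coloured wheel, disc 60 mm in diameter and 14 mm thick, with the same steel spindle (28 mm diameter, top at 72 mm). Loose. Origin: centre of the underside, z up.
- plain_wheel: Leave alone: a wide gold-coloured wheel, disc 90 mm in diameter and 14 mm thick, without a spindle. Loose. Origin: centre of the underside, z up.
Not all that is in view belongs to the job. What is shaped like the wheel but pink or turquoise is not meant.

How it is judged:
At the end, for the whole second after the job is handed in: The wide spindle wheel lies flat on the holder's plate (underside within 5 mm of it, tilt under about 6 degrees), under the lips, within 12 mm of the end stop and 14 mm of the channel's middle, at rest and released (x of wheel in the frame of nest between 0.043 and 0.062 m and y of wheel in the frame of nest between -0.014 and 0.014 m and z of wheel in the frame of nest between 0.006 and 0.015 m and angle between wheel's own z axis and vertical below 0.1 rad and linear speed of wheel below 0.02 m/s); the robot touches nothing.
It fails at once if the narrow spindle wheel is moved by more than 30 mm (distance of small_wheel from where it was at the start of the episode above 0.03 m).
It fails at once if the wide wheel without a spindle is moved by more than 30 mm (distance of plain_wheel from where it was at the start of the episode above 0.03 m).
It also fails if it takes over 42 s, if anything falls off the work surface, if the arm or the gripper's body presses on something with over 40 N, if the wrist force passes 120 N, or if a joint passes its speed limit or range.

### The arm

A 6-joint arm with a two-finger parallel gripper is mounted at the origin on the work surface. World frame = base frame: x ahead of the robot, y to its left, z up, the work surface at z = 0. Lengths are in m, angles in rad, forces in N, time in s.
With the tool pointing down it reaches from about 0.4 to 0.925 m from the base axis. Payload 3.4 kg.
Tool frame: the origin (TCP) lies midway between the tips of the shut fingers; the grasp point (between the pads) lies 19 mm behind it (bot.hold_point_z is the distance from the TCP to the grasp point, in m); z points along the fingers, x is the direction in which the jaws open and shut, and the axes are right-handed (so a half turn about z gives the same grasp; the last joint's range is limited). The gripper opens to 85 mm and grips with 20 to 120 N. Pads are 22 mm wide; open, the fingers measure 114 mm over their backs; the gripper's body (76 mm by 85 mm) begins 54 mm behind the grasp point. The pads swing forward as they close: fully open they stand 13 mm farther back than shut.
Start: joints at [1.135, 0.307, 1.506, -0, 1.328, -0.073], TCP at [0.204, 0.538, 0.231] pointing down, gripper open.
Joint ranges: [-3.12, 3.12], [-1.05, 2.28], [0.14, 2.33], [-1.42, 4.57], [0.1, 2.73], [-2.68, 2.68]. Speed limits (rad/s): [2.57, 2.57, 3.14, 3.14, 3.14, 3.14].

### API

Orientations are given as [roll, pitch, yaw] about the fixed x, y, z axes, in that order (R = Rz(yaw) Ry(pitch) Rx(roll)).
In Python, from rig import bot gives the robot as it stands.
- The arm moves only by the tool move_arm, never from a script. Its argument "moves" is text: rows parted by semicolons, each of 7 numbers parted by spaces: the shift along the tool's x, y, z as a fraction of full scale, then the turn, a rotation vector about the tool's x, y, z as a fraction of full scale, then the closure, from 0 (fully open) to 1 (shut). In form: x y z rx ry rz fingers; .... A call has 1 to 10 rows; each row is the pose to reach, as a shift and turn from the pose commanded when the call began, along the tool's axes at that moment, turning the shorter way round; what a row does not reach only later rows make up. Full scale, the value 1, is 30 cm for a shift and 180 degrees for a turn. A row lasts 1/10 s, in which the tool goes at most 50 mm and 8.59 degrees, less where a joint would pass 70% of its speed; a pose out of reach is approached as far as the arm can. A call with a number of a shift or a turn outside -1 to 1 is refused whole. A call with a gripper value outside its range is refused whole. The fingers move at their own pace and stop on an object; "newtons" is the grip in N (left out, the last holds). Time passes only in rows, so rows that repeat a pose let the fingers close. It gives the time, the measured TCP pose, the force and the opening at its end, in the units of the state.
- bot.read_state(): the state, without advancing time (a new reading comes with each control period).
- bot.read_camera(name): name is "side" or "top" or "wrist"; returns the picture (480x640x3 uint8, red, green, blue); there is no depth.
- bot.calibration(name): a dict with "intrinsics" (3x3 intrinsics, pixels), "world_from_camera" (4x4, takes a point from camera to world coordinates); the wrist camera has in their place "mount" (4x4, takes a point from camera to tool coordinates, whose origin is the TCP and whose axes are the tool frame's). Camera axes: x right, y down, z forward; pixel columns grow to the right and rows downward; lengths in m; the calibration is good to about 2 mm. The wrist camera is an equidistant fisheye: a pixel r from the principal point sees the ray r / f radians off the axis. A picture is of the moment at which its call begins: read the wrist's pose just before it. calibration takes no time and is no camera call.
- bot.hand_in(): hands the job in, once; it reports no verdict.
Trained networks look in the newest picture that a camera, given by its name, has taken for a name from the list of things; names that differ only in an ending like _2 or _b are one class to them, and where a whole thing is asked for, a point or a joint stands for the part that bears it (a point fixed in the world has none). Each returns a list of dicts, best first, with "confidence" (0 to 1); they miss things now and then, are a little off and sometimes report something else, mostly with a low value. They report only what shows in the picture. A call takes as long as a camera call. They do not tell look-alikes from the thing itself.
- bot.outline_of(name, camera): "region" (480x640 bool, what is visible of it) and "extent" ([left, top, right, bottom] in pixels, round what is visible of it).
The state is a dict: "clock": time; "qpos": joint angles; "qd": joint speeds; "joint_torque": joint torques, N m; "tcp_pos": TCP position; "ee_rot": TCP orientation; "contact_force": force on the tool from outside, world axes, zero at the start; "moment": the same for the moment, N m; "opening": finger opening in m.
Only numpy, scipy, OpenCV 4.12 (cv2) and the standard library are available. Lean on these libraries where they do the work, as an engineer would, in place of code of your own. Each camera call takes 0.05 s, during which the arm holds its last target.

## Working session

There is one attempt and no reset: what is moved stays moved. The work goes in short steps, Python scripts to look and compute and a tool call to move; the robot and the scene stay as the last step left them, time stands still between calls to the robot, and variables do not carry over. Pictures are saved under pics/ and viewed, and the job is handed in when it is done.

Besides the shell and the picture viewer there is one more tool, called after ">>>" by a JSON object that holds its "api" and its "payload", one argument or row to a line. move_arm: Moves the arm, as the interface text tells. Its arguments: {"type":"object","properties":{"moves":{"type":"string"},"newtons":{"type":"number"}},"required":["moves"]}

```bash
ls; mkdir -p pics; python3 - <<'E'
from rig import bot
import cv2,numpy as np
s=bot.read_state();print(s)
for n in("top","side"):
    im=bot.read_camera(n);cv2.imwrite(f"pics/{n}0.png",im[:,:,::-1])
    c=bot.calibration(n);print(n,c)
    for o in("wheel","nest","small_wheel","plain_wheel"):
        for d in bot.outline_of(o,n):
            ys,xs=np.nonzero(d["region"]);print(o,round(d["confidence"],2),d["extent"],xs.mean().round(1),ys.mean().round(1),len(xs))
E
```

```text
pics
{'clock': 0.0, 'qpos': array([ 1.13448661e+00,  3.07582674e-01,  1.50769747e+00, -1.18636334e-05,
        1.32842340e+00, -7.35022241e-02]), 'qd': array([ 1.00233668e-03, -7.90807560e-06,  1.00104206e-03, -2.41329806e-03,
       -1.31636582e-03, -2.64663170e-04]), 'joint_torque': array([ 2.33247127e-03, -4.57536042e+01, -2.51920080e+01, -2.30844271e-04,
        1.32592898e-02, -7.66567268e-06]), 'tcp_pos': array([0.20379036, 0.53690407, 0.23036644]), 'ee_rot': array([-3.14144912e+00,  2.10603174e-03,  1.20799185e+00]), 'contact_force': array([ 0.4732924 , -0.21540746, -0.83594914]), 'moment': array([ 0.03121416, -0.00202865,  0.0257502 ]), 'opening': 0.08524262848139169}
top {'intrinsics': array([[589.86233367,   0.        , 320.22612496],
       [  0.        , 589.86233367, 240.44855715],
       [  0.        ,   0.        ,   1.        ]]), 'world_from_camera': array([[ 0.02772252, -0.98577728,  0.16575467,  0.37360692],
       [-0.99945583, -0.02436928,  0.02223016,  0.07016283],
       [-0.01787467, -0.16628075, -0.98591643,  0.94644964],
       [ 0.        ,  0.        ,  0.
[... 472 characters left out ...]
       ,   1.        ]]), 'world_from_camera': array([[ 0.79268687, -0.32405003,  0.51637109,  0.12275042],
       [-0.60944381, -0.44210377,  0.65812042, -0.45734193],
       [ 0.01502566, -0.83638258, -0.54794014,  0.47676225],
       [ 0.        ,  0.        ,  0.        ,  1.        ]])}
wheel 0.76 [276.1, 254.6, 326.5, 312.6] 297.9 288.5 2297
wheel 0.75 [306.8, 186.8, 350.4, 237.4] 328.1 218.0 1364
wheel 0.57 [370.7, 209.9, 424.0, 261.8] 398.4 244.0 1515
nest 0.91 [338.5, 262.1, 535.3, 420.0] 437.9 336.5 16043
nest 0.73 [257.8, 213.4, 293.8, 263.0] 274.0 241.3 1005
small_wheel 0.95 [259.0, 214.6, 290.3, 262.1] 273.8 241.8 970
plain_wheel 0.97 [210.0, 191.2, 250.6, 217.9] 230.9 202.6 880
```

View pics/top0.png

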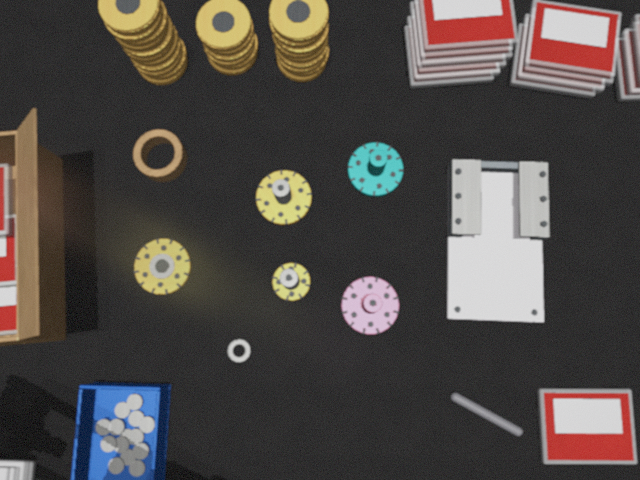

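View pics/side0.png

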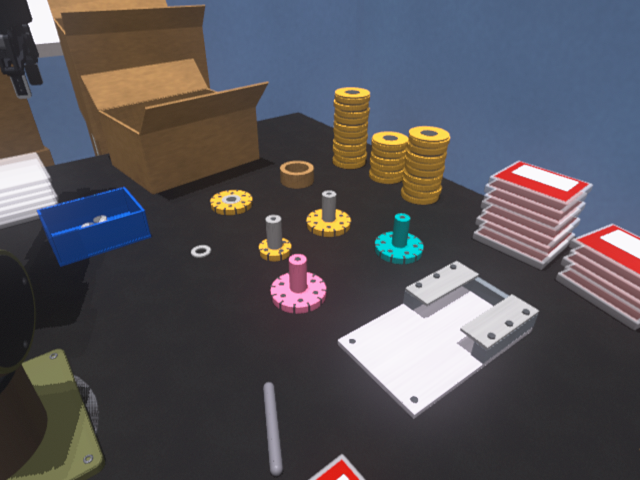

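Top view: the gold wheels are at (284,197) wide with spindle, (291,282) narrow with spindle, and (162,266) wide without a spindle. The look-alikes are turquoise (375,170) and pink (370,305). Only (284,197) is gold, wide and has a steel spindle. I'll confirm it in a crop and measure it.

```bash
cat > h.py <<'E'
from rig import bot
import cv2,numpy as np
def ray(n,px,z):
    c=bot.calibration(n);K=c["intrinsics"];T=c["world_from_camera"]
    d=T[:3,:3]@np.linalg.solve(K,[px[0],px[1],1]);o=T[:3,3]
    return o+d*(z-o[2])/d[2]
def proj(n,P):
    c=bot.calibration(n);K=c["intrinsics"];T=c["world_from_camera"]
    p=T[:3,:3].T@(np.asarray(P)-T[:3,3]);p=K@p;return p[:2]/p[2]
E
python3 - <<'E'
from h import *
im=cv2.imread("pics/top0.png")
a=cv2.resize(im[150:320,235:345],None,fx=3.4,fy=3.4,interpolation=cv2.INTER_CUBIC)
b=cv2.resize(im[150:330,435:560],None,fx=3.2,fy=3.2,interpolation=cv2.INTER_CUBIC)
h=580
o=np.zeros((h,a.shape[1]+b.shape[1],3),np.uint8);o[:a.shape[0],:a.shape[1]]=a;o[:b.shape[0],a.shape[1]:]=b[:h]
print(o.shape,a.shape[1]);cv2.imwrite("pics/crop0.png",o)
hsv=cv2.cvtColor(im,cv2.COLOR_BGR2HSV)
def gold(bx):
    m=np.zeros(im.shape[:2],np.uint8);x0,y0,x1,y1=bx
    m[y0:y1,x0:x1]=(hsv[y0:y1,x0:x1,2]>90)
    c=max(cv2.findContours(m,0,2)[0],key=cv2.contourArea);return cv2.fitEllipse(cv2.convexHull(c))
for k,bx,in(("wheel",(245,160,328,235)),("small",(262,255,320,310)),("plain",(122,228,202,303))):
    e=gold(bx);print(k,np.round(e[0],1),np.round(e[1],1),ray("top",e[0],.010).round(4))
# nest fit by white region? front corners
m=((hsv[:,:,2]>120)).astype(np.uint8);m[:,:430]=0;m[:140]=0;m[340:]=0;m[:,565:]=0
c=max(cv2.findContours(m,0,2)[0],key=cv2.contourArea)
print(cv2.approxPolyDP(c,4,True).reshape(-1,2).tolist())
E
```

```text
(580, 774, 3) 374
wheel [283.3 196.8] [55.3 57. ] [0.6018 0.1535 0.01  ]
small [290.8 281.4] [39.1 39.3] [0.4638 0.1362 0.01  ]
plain [161.9 266.1] [56.7 58.9] [0.483  0.3445 0.01  ]
[[453, 159], [452, 232], [463, 235], [447, 239], [447, 317], [543, 322], [542, 241], [528, 237], [549, 236], [547, 163]]
```

View pics/crop0.png

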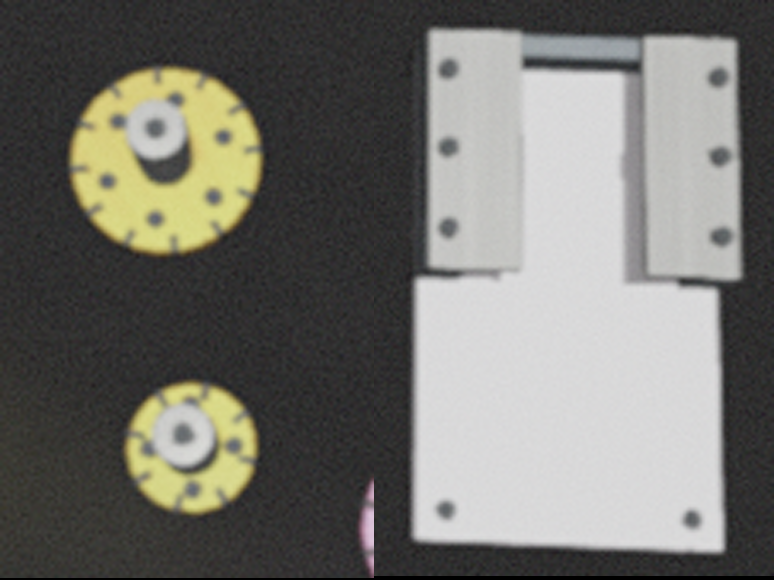

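The crop confirms it. The wide gold wheel has a grey steel spindle with its top at about (281,188), and the nest's open front faces down in the image. Next I'll fit the nest pose and check the spindle.

```bash
python3 - <<'E'
from h import *
from scipy.optimize import least_squares
P=np.array([[-.14,.075,.01],[-.14,-.075,.01],[-.01,.03,.042],[-.01,-.03,.042],[.11,.03,.042],[.11,-.03,.042]])
c=np.array([[414,540],[724,551],[521,270],[646,276],[521,34],[641,37]],float)
px=np.c_[435+(c[:,0]+.5-374)/3.2-.5,150+(c[:,1]+.5)/3.2-.5]
def W(p,q): 
    a=q[2];return np.array([q[0]+np.cos(a)*p[0]-np.sin(a)*p[1],q[1]+np.sin(a)*p[0]+np.cos(a)*p[1],p[2]])
f=lambda q:np.concatenate([proj("top",W(p,q))-x for p,x in zip(P,px)])
r=least_squares(f,[.6,-.2,0]);print(r.x,r.fun.round(1))
print("side check plate front corners",[proj("side",W(p,r.x)).round(0) for p in P])
w=np.array([.602,.1535,0])
for n in("top","side"): print(n,proj(n,w+[0,0,.072]),proj(n,w+[0,0,.014]))
for t in ((280.6,188.3),): print(ray("top",t,.072))
im=cv2.imread("pics/side0.png");cv2.imwrite("pics/crop1.png",cv2.resize(im[170:430,290:560],None,fx=2.2,fy=2.2,interpolation=cv2.INTER_CUBIC))
E
```

```text
[ 0.5510244  -0.18807674 -0.01042509] [ 0.2  0.1 -0.3  0.3  0.1  0.4  0.1 -0.2 -0.4 -0.4  0.3 -0.2]
side check plate front corners [array([335., 340.]), array([412., 415.]), array([425., 304.]), array([458., 328.]), array([477., 274.]), array([509., 294.])]
top [280.11267674 186.96493539] [283.14214426 196.0858043 ]
side [327.43617578 193.50830566] [326.97655571 219.11307758]
[0.59991721 0.15267231 0.072     ]
```

View pics/crop1.png

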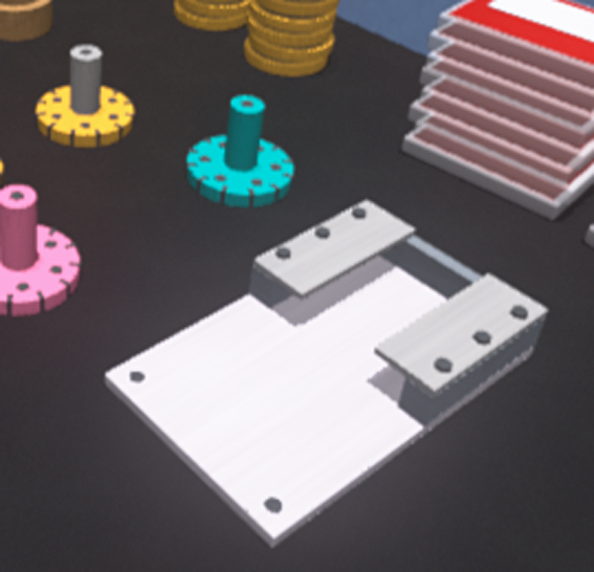

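>>> {"api": "move_arm", "payload": {
  "moves": "-0.08 0.09 0 0 0 0.04 0;-0.16 0.19 0 0 0 0.08 0;-0.24 0.28 0 0 0 0.12 0;-0.32 0.37 0 0 0 0.16 0;-0.4 0.465 0 0 0 0.2 0;-0.48 0.56 0 0 0 0.245 0;-0.56 0.65 0 0 0 0.29 0;-0.645 0.744 0 0 0 0.335 0;-0.645 0.744 0 0 0 0.375 0;-0.645 0.744 0 0 0 0.388 0"
}}

```text
clock: 1.5
tcp_pos: [0.3448, 0.2762, 0.2316]
ee_rot: [-3.141, -0.0, -0.018]
contact_force: [0.6, 0.0, 0.8]
opening: 0.0848
```

>>> {"api": "move_arm", "payload": {
  "moves": "0.12 0.06 0 0 0 0 0;0.25 0.12 0 0 0 0 0;0.38 0.18 0 0 0 0 0;0.51 0.24 0 0 0 0 0;0.64 0.3 0.05 0 0 0 0;0.77 0.355 0.12 0 0 0 0;0.86 0.395 0.2 0 0 0 0;0.86 0.395 0.3 0 0 0 0;0.86 0.395 0.35 0 0 0 0;0.86 0.395 0.35 0 0 0 0"
}}

```text
clock: 2.5
tcp_pos: [0.5989, 0.1554, 0.1232]
ee_rot: [3.14, 0.006, -0.012]
contact_force: [-0.9, -0.5, 0.1]
opening: 0.0852
```

```bash
python3 - <<'E'
from h import *
s=bot.read_state();print(s["tcp_pos"],s["ee_rot"])
im=bot.read_camera("wrist");cv2.imwrite("pics/w1.png",im[:,:,::-1]);c=bot.calibration("wrist");print(c)
for o in("wheel",):
    for d in bot.outline_of(o,"wrist"): print(o,d["confidence"],d["extent"])
# predicted spindle top centre
from scipy.spatial.transform import Rotation as R
Rw=R.from_euler("xyz",s["ee_rot"]).as_matrix()
M=c["mount"];k=c["intrinsics"]
for P in([.6005,.153,.072],[.602,.1535,.014]):
    p=M[:3,:3].T@(Rw.T@(np.array(P)-s["tcp_pos"])-M[:3,3])
    th=np.arctan2(np.hypot(p[0],p[1]),p[2]);u=p[:2]/np.hypot(p[0],p[1]);print(k[0,2]+k[0,0]*th*u[0],k[1,2]+k[1,1]*th*u[1])
E
```

```text
[0.59886084 0.15535277 0.12320401] [ 3.14038733  0.0062442  -0.01165017]
{'intrinsics': array([[371.64829954,   0.        , 315.06482893],
       [  0.        , 371.64829954, 242.8551766 ],
       [  0.        ,   0.        ,   1.        ]]), 'mount': array([[ 9.99999874e-01,  7.96008249e-05,  4.95239626e-04,
        -2.14639600e-04],
       [-2.28896046e-04,  9.50950043e-01,  3.09344409e-01,
        -8.08455013e-02],
       [-4.46324074e-04, -3.09344484e-01,  9.50949941e-01,
        -1.42728914e-01],
       [ 0.00000000e+00,  0.00000000e+00,  0.00000000e+00,
         1.00000000e+00]])}
wheel 0.73 [258.8, 176.8, 385.1, 300.0]
wheel 0.7 [106.1, 340.2, 153.5, 439.6]
wheel 0.67 [328.2, 348.5, 426.1, 430.5]
318.7604030046407 276.45798328919994
320.56811281521124 243.63217199039053
```

View pics/w1.png

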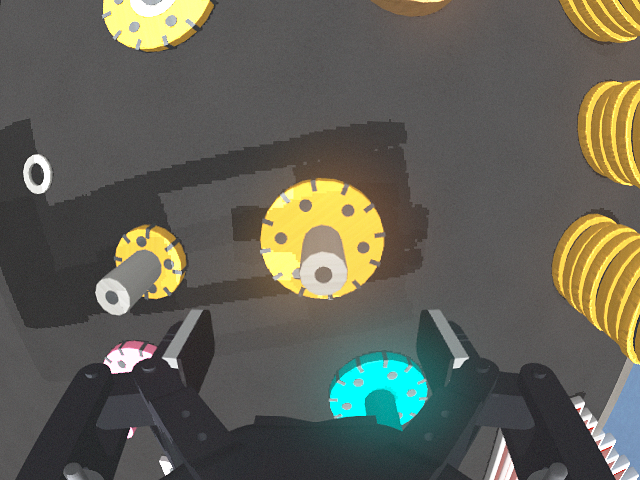

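The wrist view shows the spindle top at (323,273), centred between the jaws to within about 3.5 mm in x. I'll nudge, descend and grip.

>>> {"api": "move_arm", "payload": {
  "moves": "0.012 0.003 0.05 0 0 0 0;0.013 0.003 0.12 0 0 0 0;0.013 0.003 0.19 0 0 0 0;0.013 0.003 0.25 0 0 0 0;0.013 0.003 0.283 0 0 0 0;0.013 0.003 0.283 0 0 0 0;0.013 0.003 0.283 0 0 0 0.3;0.013 0.003 0.283 0 0 0 0.6;0.013 0.003 0.283 0 0 0 1;0.013 0.003 0.283 0 0 0 1",
  "newtons": 60
}}

```text
clock: 3.6
tcp_pos: [0.6046, 0.1553, 0.0422]
ee_rot: [-3.141, -0.0, -0.011]
contact_force: [-2.8, 0.2, 2.0]
opening: 0.0283
```

>>> {"api": "move_arm", "payload": {
  "moves": "0 0 0 0 0 0 1;0 0 0 0 0 0 1;0 0 0 0 0 0 1;0 0 0 0 0 0 1"
}}

```text
clock: 4.0
tcp_pos: [0.6048, 0.1553, 0.0424]
ee_rot: [-3.141, -0.001, -0.011]
contact_force: [-2.0, 0.9, 6.1]
opening: 0.0262
```

```bash
python3 - <<'E'
from h import *
s=bot.read_state();print(s["tcp_pos"],s["ee_rot"],s["opening"],s["contact_force"],s["clock"])
im=bot.read_camera("side");cv2.imwrite("pics/s2.png",cv2.resize(im[120:270,240:440],None,fx=3.5,fy=3.5)[:,:,::-1])
E
```

```text
[0.60476291 0.15531336 0.04242502] [-3.14135607e+00 -7.06177607e-04 -1.09091506e-02] 0.026200783279804882 [-1.98620097  0.86950299  6.06824433] 4.0
```

View pics/s2.png

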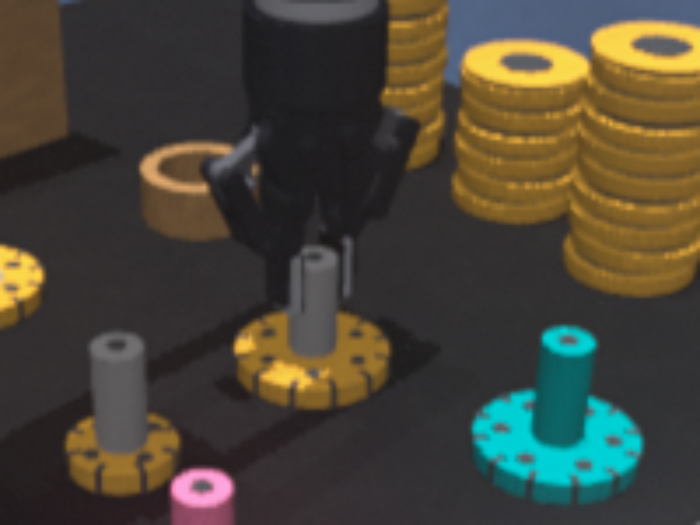

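Opening is 26 mm, so the spindle is held by its top 20 mm or so and the wheel is still flat. I'll lift and carry it to the front of the nest.

>>> {"api": "move_arm", "payload": {
  "moves": "0 0 -0.06 0 0 0 1;0 0 -0.14 0 0 0 1;0 0 -0.23 0 0 0 1;-0.03 0.06 -0.32 0 0 0 1;-0.06 0.16 -0.333 0 0 0 1;-0.1 0.28 -0.333 0 0 0 1;-0.14 0.4 -0.333 0 0 0 1;-0.18 0.52 -0.333 0 0 0 1;-0.22 0.64 -0.333 0 0 0 1;-0.25 0.76 -0.333 0 0 0 1"
}}

```text
clock: 5.05
tcp_pos: [0.5251, -0.073, 0.1404]
ee_rot: [-3.141, 0.003, -0.011]
contact_force: [0.6, -0.2, -5.5]
opening: 0.0266
```

>>> {"api": "move_arm", "payload": {
  "moves": "-0.03 0.09 0 0 0 0 1;-0.06 0.18 0 0 0 0 1;-0.08 0.27 0 0 0 0 1;-0.1 0.34 0 0 0 0 1;-0.107 0.377 0 0 0 0 1;-0.107 0.377 0 0 0 0 1;-0.107 0.377 0.1 0 0 0 1;-0.107 0.377 0.18 0 0 0 1;-0.107 0.377 0.22 0 0 0 1;-0.107 0.377 0.22 0 0 0 1"
}}

```text
clock: 6.05
tcp_pos: [0.4925, -0.183, 0.0735]
ee_rot: [-3.139, 0.004, -0.01]
contact_force: [0.3, 0.3, -4.8]
opening: 0.0265
```

```bash
python3 - <<'E'
from h import *
s=bot.read_state();print(s["tcp_pos"],s["ee_rot"],s["opening"],s["contact_force"],s["clock"])
im=bot.read_camera("side");cv2.imwrite("pics/s3.png",cv2.resize(im[150:430,280:560],None,fx=2.1,fy=2.1)[:,:,::-1])
im=bot.read_camera("wrist");cv2.imwrite("pics/w3.png",im[:,:,::-1])
E
```

```text
[ 0.49246731 -0.1830115   0.07347447] [-3.13922184  0.00429279 -0.01002391] 0.026538639836240004 [ 0.26401109  0.32859452 -4.80122104] 6.05
```

View pics/s3.png

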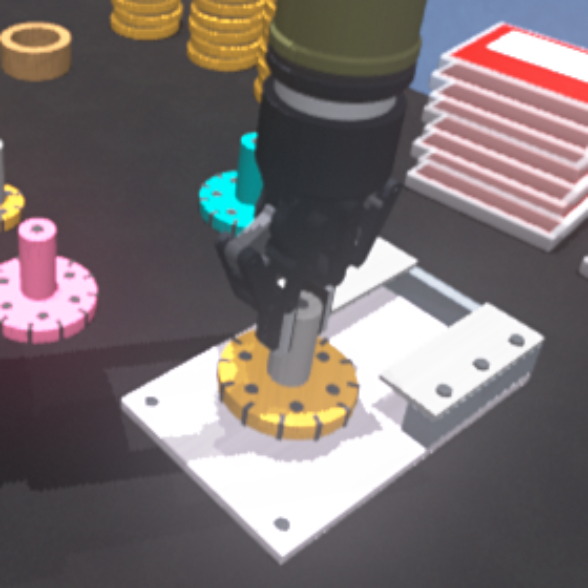

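View pics/w3.png

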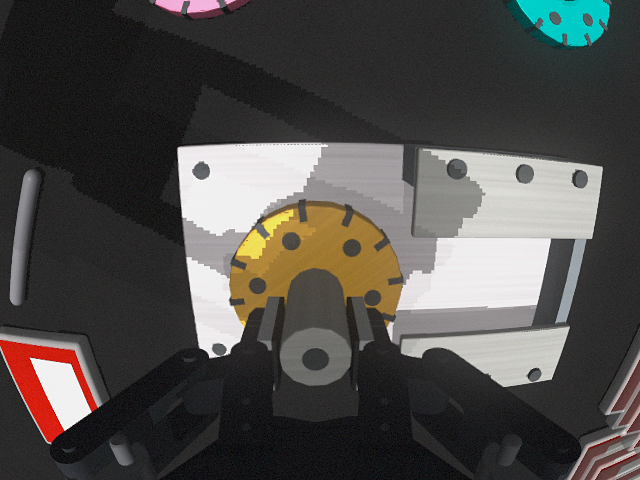

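The side crop shows the wheel over the bare deck with the spindle leaning about 8–10° (base (290,378), top (303,300)), so it has swung in the pads. I'll set it on the deck to flatten it, release, and regrip.

>>> {"api": "move_arm", "payload": {
  "moves": "0 0 0.015 0 0 0 1;0 0 0.03 0 0 0 1;0 0 0.04 0 0 0 1;0 0 0.05 0 0 0 1;0 0 0.055 0 0 0 1;0 0 0.06 0 0 0 1;0 0 0.063 0 0 0 1;0 0 0.063 0 0 0 1"
}}

```text
clock: 6.95
tcp_pos: [0.4938, -0.1847, 0.0563]
ee_rot: [-3.142, 0.0, -0.011]
contact_force: [-0.4, 0.7, -4.5]
opening: 0.0263
```

```bash
python3 - <<'E'
from h import *
s=bot.read_state();print(s["tcp_pos"],s["ee_rot"],s["opening"],s["contact_force"],s["clock"])
im=bot.read_camera("side");cv2.imwrite("pics/s4.png",cv2.resize(im[150:430,280:560],None,fx=2.1,fy=2.1)[:,:,::-1])
E
```

```text
[ 0.49381529 -0.18474241  0.05630717] [-3.14152831e+00  1.14040711e-04 -1.10716395e-02] 0.026329959123365276 [-0.37224834  0.69307268 -4.45412868] 6.95
```

View pics/s4.png

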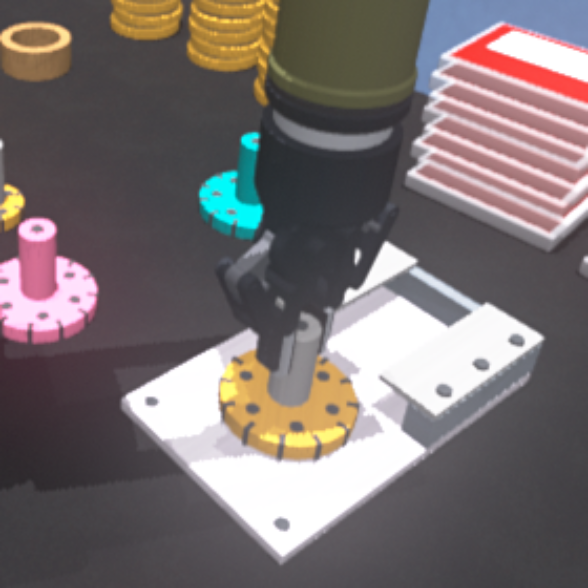

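Still hanging free (−4.5 N is its weight). I'll lower it further in small steps.

>>> {"api": "move_arm", "payload": {
  "moves": "0 0 0.004 0 0 0 1;0 0 0.008 0 0 0 1;0 0 0.012 0 0 0 1;0 0 0.015 0 0 0 1;0 0 0.015 0 0 0 1"
}}

```text
clock: 7.5
tcp_pos: [0.4938, -0.1847, 0.0525]
ee_rot: [3.141, -0.0, -0.011]
contact_force: [-1.6, 0.5, 2.0]
opening: 0.0264
```

Contact now. I'll open to release, then look.

>>> {"api": "move_arm", "payload": {
  "moves": "0 0 0.003 0 0 0 1;0 0 0.003 0 0 0 0.5;0 0 0.003 0 0 0 0.3;0 0 0.003 0 0 0 0.3;0 0 0.003 0 0 0 0.3;0 0 0.003 0 0 0 0.3"
}}

```text
clock: 8.1
tcp_pos: [0.4939, -0.1848, 0.0509]
ee_rot: [3.142, -0.0, -0.011]
contact_force: [0.8, 0.4, -0.5]
opening: 0.0596
```

```bash
python3 - <<'E'
from h import *
s=bot.read_state();print(s["tcp_pos"],s["ee_rot"],s["opening"],s["contact_force"],s["clock"])
im=bot.read_camera("side");a=cv2.resize(im[230:430,320:560],None,fx=2.3,fy=2.3)[:,:,::-1]
im=bot.read_camera("wrist");cv2.imwrite("pics/w5.png",im[:,:,::-1]);cv2.imwrite("pics/s5.png",a)
E
```

```text
[ 0.49391935 -0.18475762  0.05092771] [ 3.14157815e+00 -3.03558750e-05 -1.10084291e-02] 0.059553875596613494 [ 0.7509129   0.42652266 -0.4820219 ] 8.1
```

View pics/s5.png

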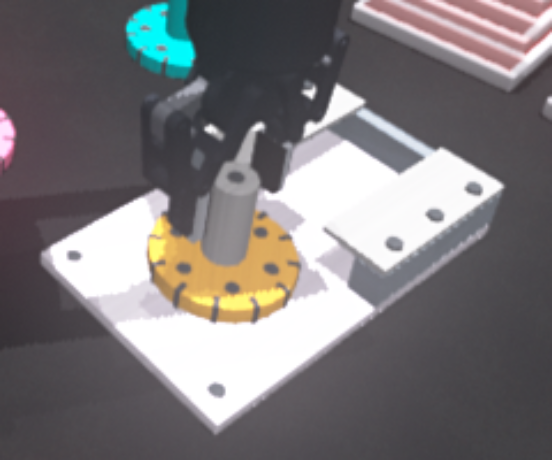

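View pics/w5.png

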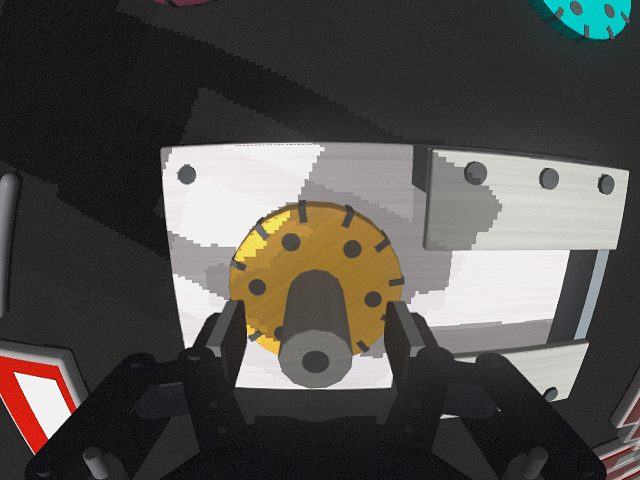

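```bash
cat >> h.py <<'E'
from scipy.spatial.transform import Rotation as R
def wproj(P,tp,er):
    c=bot.calibration("wrist");M=c["mount"];k=c["intrinsics"];Rw=R.from_euler("xyz",er).as_matrix()
    p=M[:3,:3].T@(Rw.T@(np.array(P)-tp)-M[:3,3]);r=np.hypot(p[0],p[1]);th=np.arctan2(r,p[2])
    return np.array([k[0,2]+k[0,0]*th*p[0]/r,k[1,2]+k[1,1]*th*p[1]/r])
def wray(px,z,tp,er):
    c=bot.calibration("wrist");M=c["mount"];k=c["intrinsics"];Rw=R.from_euler("xyz",er).as_matrix()
    v=np.array([(px[0]-k[0,2])/k[0,0],(px[1]-k[1,2])/k[1,1]]);th=np.hypot(*v)
    d=np.r_[v/th*np.sin(th),np.cos(th)];d=Rw@(M[:3,:3]@d);o=Rw@M[:3,3]+tp
    return o+d*(z-o[2])/d[2]
E
python3 - <<'E'
from h import *
s=bot.read_state();tp=s["tcp_pos"];er=s["ee_rot"]
print("spindle top from wrist",wray((315.5,361.5),.082,tp,er))
# disc bolt holes opposite: disc top edge pts
for px in((316,202),(230,290),(402,287)): print("disc",wray(px,.024,tp,er))
for px,z in(((163,148),.01),((426,249),.042),((418,250),.042)): print("nest",wray(px,z,tp,er))
for P in([.494,-.185,.082],[.494,-.185,.024]): print("side upright",(proj("side",P)-[320,230])*2.3)
E
```

```text
spindle top from wrist [ 0.49385999 -0.18593972  0.082     ]
disc [ 0.4946614  -0.13909137  0.024     ]
disc [ 0.45010983 -0.18402858  0.024     ]
disc [ 0.53823536 -0.18330862  0.024     ]
nest [ 0.41585434 -0.11117215  0.01      ]
nest [ 0.54338851 -0.15663123  0.042     ]
nest [ 0.53966959 -0.1570474   0.042     ]
side upright [229.74137867 175.40061115]
side upright [217.28241376 247.99801816]
```

The wheel is upright: disc centre (0.494,−0.184), spindle top (0.494,−0.186). The lean in the side view was perspective. From the wrist view the nest origin is about (0.554,−0.187), so home is 0.115 m further along +x. I'll regrip, lift 2 mm and slide in.

>>> {"api": "move_arm", "payload": {
  "moves": "0 0 0 0 0 0 0.6;0 0 0 0 0 0 1;0 0 0 0 0 0 1;0 0 0 0 0 0 1;0 0 0 0 0 0 1;0 0 -0.004 0 0 0 1;0 0.004 -0.008 0 0 0 1;0.02 0.004 -0.008 0 0 0 1;0.05 0.004 -0.008 0 0 0 1;0.08 0.004 -0.008 0 0 0 1",
  "newtons": 60
}}

```text
clock: 9.2
tcp_pos: [0.5188, -0.1863, 0.0532]
ee_rot: [3.142, -0.0, -0.011]
contact_force: [0.1, -0.3, -4.7]
opening: 0.026
```

>>> {"api": "move_arm", "payload": {
  "moves": "0.03 0 0 0 0 0 1;0.06 0 0 0 0 0 1;0.09 0 0 0 0 0 1;0.12 0 0 0 0 0 1;0.14 0 0 0 0 0 1;0.14 0 0 0 0 0 1"
}}

```text
clock: 9.8
tcp_pos: [0.5613, -0.1869, 0.0535]
ee_rot: [3.141, -0.001, -0.011]
contact_force: [-0.1, 0.2, -4.8]
opening: 0.0264
```

```bash
python3 - <<'E'
from h import *
s=bot.read_state();print(s["tcp_pos"],s["ee_rot"],s["opening"],s["contact_force"],s["clock"])
im=bot.read_camera("side");a=cv2.resize(im[200:430,320:570],None,fx=2.4,fy=2.4)[:,:,::-1];cv2.imwrite("pics/s6.png",a)
E
```

```text
[ 0.56125737 -0.18686066  0.05348039] [ 3.14110271e+00 -1.34540837e-03 -1.05604497e-02] 0.026440829740799157 [-0.12649216  0.18944434 -4.84794816] 9.8
```

View pics/s6.png

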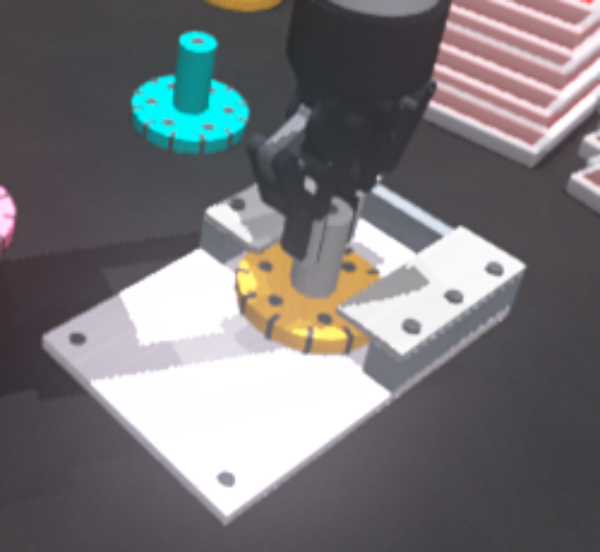

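The rim is entering under the lips with no side force. On to home.

>>> {"api": "move_arm", "payload": {
  "moves": "0.03 0 0 0 0 0 1;0.06 0 0 0 0 0 1;0.09 0 0 0 0 0 1;0.115 0 0 0 0 0 1;0.13 0 0 0 0 0 1;0.14 0 0 0 0 0 1;0.147 0 0 0 0 0 1;0.153 0 0 0 0 0 1;0.153 0 0 0 0 0 1"
}}

```text
clock: 10.75
tcp_pos: [0.6058, -0.1871, 0.0534]
ee_rot: [3.142, 0.0, -0.011]
contact_force: [0.4, -0.4, -5.1]
opening: 0.0264
```

>>> {"api": "move_arm", "payload": {
  "moves": "0 0 0.004 0 0 0 1;0 0 0.008 0 0 0 1;0 0 0.008 0 0 0 1"
}}

```text
clock: 11.05
tcp_pos: [0.6054, -0.1871, 0.0513]
ee_rot: [-3.142, 0.0, -0.011]
contact_force: [-1.9, 0.1, -1.7]
opening: 0.0263
```

```bash
python3 - <<'E'
from h import *
s=bot.read_state();tp=s["tcp_pos"];print(tp,s["ee_rot"],s["opening"],s["contact_force"],s["clock"])
im=bot.read_camera("side");a=cv2.resize(im[200:430,320:570],None,fx=2.4,fy=2.4)[:,:,::-1];cv2.imwrite("pics/s7.png",a)
im=bot.read_camera("wrist");cv2.imwrite("pics/w7.png",im[:,:,::-1])
E
```

```text
[ 0.60544982 -0.18712182  0.05126912] [-3.14158726e+00  1.64409486e-04 -1.10142374e-02] 0.026296822205569285 [-1.88921737  0.12116829 -1.66615743] 11.05
```

View pics/s7.png

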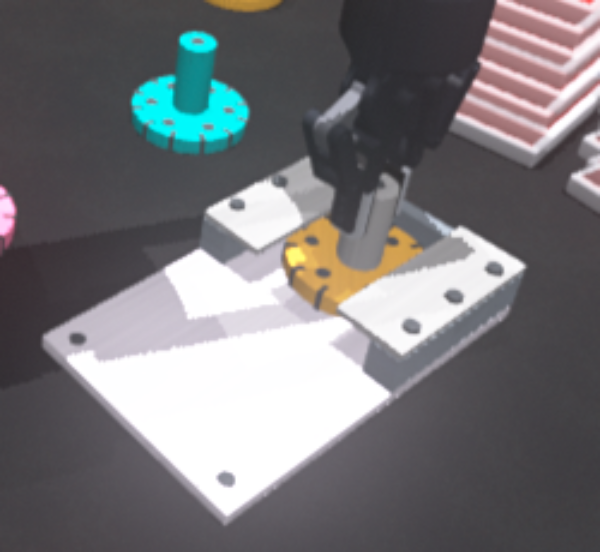

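View pics/w7.png

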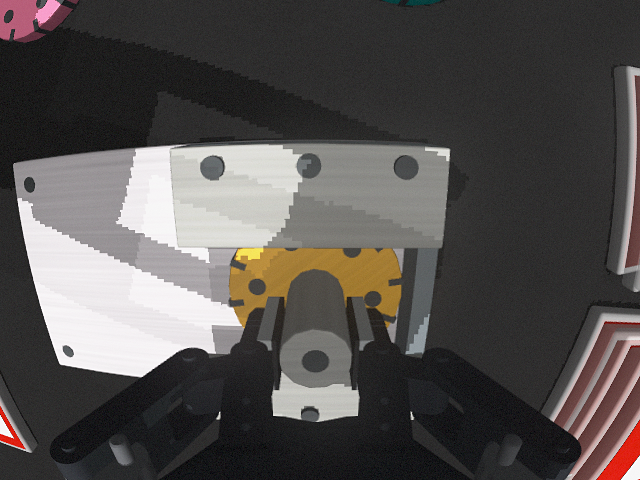

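The disc edge at (402,285) is a few mm from the stop face (~(405,290)). I'll ease it forward until the stop is felt.

>>> {"api": "move_arm", "payload": {
  "moves": "0.004 0 0 0 0 0 1;0.008 0 0 0 0 0 1;0.012 0 0 0 0 0 1;0.012 0 0 0 0 0 1"
}}

```text
clock: 11.55
tcp_pos: [0.6078, -0.1872, 0.0513]
ee_rot: [-3.142, 0.003, -0.011]
contact_force: [-5.9, -0.4, 4.3]
opening: 0.0267
```

Contact at the stop (−6 N). I'll release and rise.

>>> {"api": "move_arm", "payload": {
  "moves": "0.012 0 0 0 0 0 0.6;0.011 0 0 0 0 0 0.3;0.011 0 0 0 0 0 0.2;0.011 0 0 0 0 0 0.2;0.011 0 0 0 0 0 0.2;0.011 0 -0.05 0 0 0 0.2;0.011 0 -0.15 0 0 0 0.2;0.011 0 -0.28 0 0 0 0.2;0.011 0 -0.42 0 0 0 0.2;0.011 0 -0.5 0 0 0 0.2"
}}

```text
clock: 12.55
tcp_pos: [0.6144, -0.1878, 0.2049]
ee_rot: [3.14, -0.006, -0.011]
contact_force: [1.1, 0.9, 0.8]
opening: 0.0684
```

>>> {"api": "move_arm", "payload": {
  "moves": "-0.1 0 0 0 0 0 0.2;-0.24 0 0 0 0 0 0.2;-0.36 0 0 0 0 0 0.2;-0.45 0 0 0 0 0 0.2;-0.45 0 0 0 0 0 0.2;-0.45 0 0 0 0 0 0.2"
}}

```text
clock: 13.15
tcp_pos: [0.478, -0.186, 0.2016]
ee_rot: [3.141, -0.002, -0.012]
contact_force: [0.2, -0.6, 0.4]
opening: 0.0681
```

```bash
python3 - <<'E'
from h import *
s=bot.read_state();tp=s["tcp_pos"];print(tp,s["ee_rot"],s["opening"],s["contact_force"],s["clock"])
im=bot.read_camera("side");a=cv2.resize(im[200:430,320:570],None,fx=2.4,fy=2.4)[:,:,::-1];cv2.imwrite("pics/s8.png",a)
im=bot.read_camera("top");cv2.imwrite("pics/t8.png",im[:,:,::-1])
for o in("small_wheel","plain_wheel","wheel"):
    for d in bot.outline_of(o,"top"): print(o,round(d["confidence"],2),d["extent"])
im=bot.read_camera("wrist");cv2.imwrite("pics/w8.png",im[:,:,::-1])
E
```

```text
[ 0.47797104 -0.18596478  0.201613  ] [ 3.14097209e+00 -2.01834832e-03 -1.16134801e-02] 0.06806430743149218 [ 0.22933138 -0.55001523  0.36877636] 13.15
small_wheel 0.81 [268.4, 260.8, 308.4, 298.4]
plain_wheel 0.95 [136.6, 238.6, 188.2, 293.8]
wheel 0.86 [340.1, 278.3, 398.9, 335.5]
wheel 0.77 [347.7, 143.6, 402.8, 199.6]
wheel 0.69 [480.6, 170.0, 521.5, 226.6]
```

View pics/s8.png

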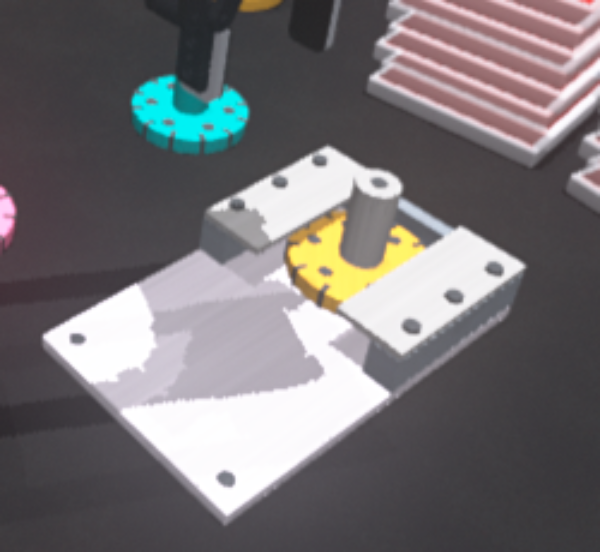

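View pics/w8.png

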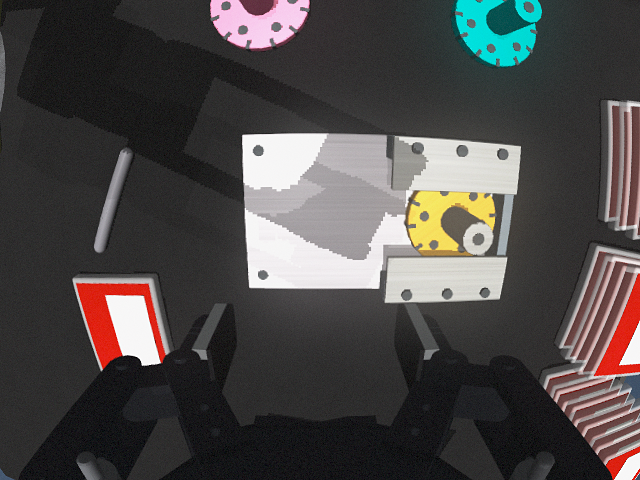

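View pics/t8.png

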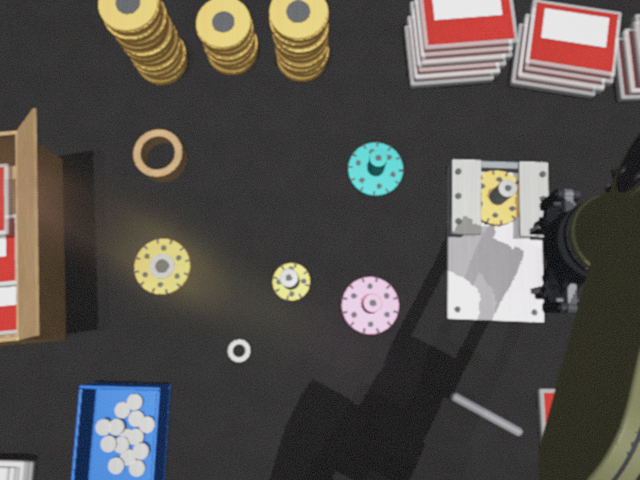

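```bash
python3 - <<'E'
from h import *
s=bot.read_state();tp=s["tcp_pos"];er=s["ee_rot"]
im=cv2.imread("pics/t8.png");cv2.imwrite("pics/t8c.png",cv2.resize(im[150:250,440:560],None,fx=5,fy=5,interpolation=cv2.INTER_CUBIC))
q=np.array([.551,-.1881]);a=-.0104;Rn=np.array([[np.cos(a),np.sin(a)],[-np.sin(a),np.cos(a)]])
print("top spindle top",Rn@(ray("top",(507,188),.082)[:2]-q))
print("predict home top",proj("top",[*(Rn.T@[.055,0]+q),.082]), "disc front",proj("top",[*(Rn.T@[.01,0]+q),.024]))
w=lambda p,z:wray(p,z,tp,er)[:2]
c=w((391.5,191),.042);q2=c-Rn.T@np.array([-.01,.03]);d=w((244,135),.01)-Rn.T@np.array([-.14,.075]);print(q2,d)
q2=(q2+d)/2
print("wrist: spindle top",Rn@(w((478.5,238.5),.082)-q2),"disc front edge",Rn@(w((405.5,221),.024)-q2))
E
```

```text
top spindle top [0.05463685 0.00035184]
predict home top [507.23260592 187.7726642 ] disc front [496.85475981 224.64435998]
[ 0.55223449 -0.1884435 ] [ 0.55495931 -0.18772498]
wrist: spindle top [0.05389675 0.00083679] disc front edge [ 0.00694096 -0.00081958]
```

View pics/t8c.png

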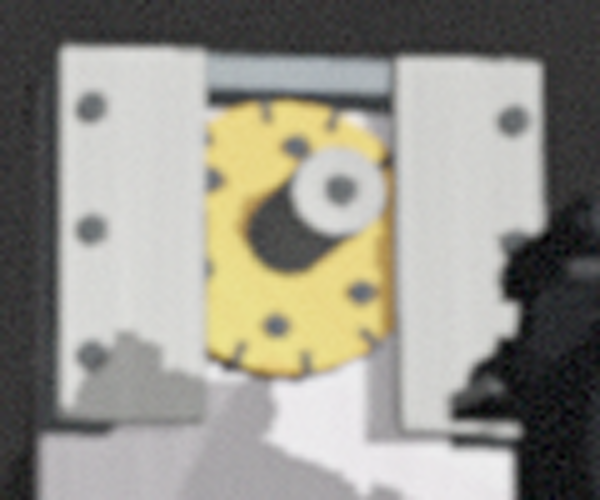

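The wheel sits at nest x ≈ 0.054, y ≈ 0.000–0.001. The spindle top is where an upright, home wheel should show it. The arm is clear, so I'm handing in.

```bash
python3 -c "
from rig import bot
print(bot.hand_in())"
```

```text
the job is handed in; nothing more can be done
None
```

The wide gold wheel with the steel spindle is loaded in the grey holder, released and lying flat. I handed in at about 13.4 s; no verdict is reported.

**What I did:** I gripped the wheel by the top of its spindle and set it on the bare deck, because it looked tilted. Measurement showed it was upright; the lean in the picture was perspective. I regripped it, slid it under the lips until about 6 N showed contact with the end stop, then let go and backed the arm away.

**Last checks:**
- **Position:** the spindle top is at x 0.055, y 0.000 in the holder's frame from the top camera, and x 0.054, y 0.001 from the wrist camera. Home is x 0.055, y 0.
- **Flatness:** the spindle top is within a pixel of where the top camera should see an upright wheel at home.
- **Other wheels:** the narrow spindle wheel and the wheel without a spindle show in the same place to within a few pixels of detector noise.
- **Small disagreements:**
  - The wrist camera put the front edge of the disc at x 0.007, where 0.010 is expected.
  - The two holder corners I used in the wrist view differed by 3 mm. Both differences are about the size of the calibration error.

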